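# Third hand at the pit table: hold the bumper home on the chassis nose

## Task

Pick up the front bumper, lay its flat tongue on the nose plate of the chassis on the pit stand and slide it straight back, centred and square, until the end of the tongue butts against the upright bulkhead. Then lean on it with a steady push of about 10 N along the chassis (never much harder, or the axle is forced out of its spring clip) so that a mate can drive the screws from below: keep that push up without a break for three seconds and finish still gripping the bumper and pushing, not letting go. Leave the other things on the table where they lie.

Things in the scene. Friction and masses are not known exactly. Their poses are not given: they have to be found in the camera images.
- bumper: Loose front bumper of moulded plastic, about 50 g, lying right way up, left or right of the stand, yaw varies. An upright face plate with a flat tongue 44 mm wide, 5 mm thick, running back from its foot, and two wings (14 mm round bars at the foot) sweeping out to y = +-71 mm, back to x = 32 mm. Origin: underside, below the middle of the face plate. x points back along the tongue, z up.
- bumper_plate (a point): Middle of the top edge of the bumper's face plate, 44 mm above its underside. The plate is 10 mm thick (x), 56 mm wide (y): the place to grip, one finger in front and one behind, mid-width. Behind it at y = +-20 mm stand small gussets up to 16 mm high, reaching x = 18 mm. Axes as the bumper.
- bumper_butt (a point): Middle of the lower edge of the tongue's rear end (the butt face), 65 mm behind the bumper's origin. The tongue's last 5 mm is a lip 12 mm high. Axes as the bumper.
- seat (a point): On the chassis, where bumper_butt belongs: on the flat top of the aluminium nose plate (80 mm above the table), at the foot of the bulkhead's front face, mid-width. x points to the rear of the car (the way to push), z up. The plate is smooth (friction about 0.2), 60 mm wide, reaches 50 mm ahead (-x) of this point and is free underneath. Moves with the chassis.
- bulkhead_top (a point): Middle of the top edge of the front face of the stop: the bulkhead (collider chassis_c0), an upright black plastic block on the chassis, 56 mm wide, 30 mm high, 20 mm deep. The tongue butts against its front face, which faces -x. Axes as seat. Behind it are servo, battery, motor and gear case, up to 44 mm above the nose plate; arm stubs stick out to y = +-56 mm at x = 8 to 24 mm.
- chassis (a joint): How far (m) the chassis is pushed to the rear on its stand. The rear axle is gripped in a sprung steel clip that gives 1 mm per 2.5 N of push and springs back: 0 at rest, 0.004 at 10 N, end of travel 0.010 (25 N).
- stand: Fixed pit stand under the chassis: steel base plate 170 x 130 x 10 mm, starting 50 mm behind (+x) the origin, column and black tray. Origin on the table straight below seat at rest; x points to the rear of the car. The chassis reaches to x = 262 mm; the bare axle across the rear is 190 mm long.
- gearbox: Bystander: loose yellow plastic gearbox half shell, about 98 x 64 x 36 mm. Origin: underside, near its middle. Its place and the bumper's may be swapped.
- rim: Bystander: loose polished aluminium wheel rim lying flat, diameter 56 mm, 30 mm high. Origin: centre of the underside.
- tyre: Bystander: loose black rubber tyre lying flat, diameter 88 mm, 34 mm high. Origin: centre of the underside.
- idler: Bystander: loose white nylon idler gear lying flat, diameter 40 mm, 14 mm high. Origin: centre of the underside.
- skid: Bystander: loose small flat plastic skid plate with one upturned end, about 78 x 40 mm, 14 mm high, no upright face plate. Origin: underside of the flat part, middle.
- driver: Bystander: loose screwdriver, 170 mm long, at most 35 mm high, lying crosswise on the table in front of the chassis nose, ready for the mate. Origin: underside, near its middle.
Things that resemble listed ones, but are neither listed nor needed, are in the scene too. Of the things that look like the bumper, take the one that is farthest to the robot's right at the start.

How it is judged:
On the way, in this order (a step that is already met when the one before it is completed fails the run):
1. the bumper is picked up: held by the fingers, its underside more than 50 mm above the table (height (world z) of bumper above 0.05 m and contact force between the fingers and bumper above 1 N), for 0.2 s.
2. the bumper is home on the chassis nose (as in the end condition) and pushed with 6 to 14 N (clip giving 2.4 to 5.6 mm) without a break for 2 s (value of joint chassis between 0.0024 and 0.0056 m and contact force between bumper and chassis_c0 above 2.5 N and x of bumper_butt in the frame of seat above -0.003 m and y of bumper_butt in the frame of seat between -0.005 and 0.005 m and z of bumper_butt in the frame of seat between -0.003 and 0.004 m and angle between the x axis of bumper and the x axis of seat, either way round below 0.09 rad and angle between bumper's own z axis and vertical below 0.09 rad and contact force between the fingers and bumper above 2 N), for 2 s.
At the end, for the whole second after the job is handed in: Fingers grip the bumper (over 2 N) and push it back with 6-14 N (clip gives 2.4-5.6 mm), over 2.5 N of it on the bulkhead: gap under 3 mm, centred to 5 mm, on the nose plate (-3 to +4 mm), square and level to 0.09 rad, at rest; bystanders within 30 mm of where they lay (all of step 2 and linear speed of bumper below 0.01 m/s and distance of each of gearbox, rim, tyre, idler, skid, driver from where it was at the start of the episode below 0.03 m); the arm keeps its last pose, push and grip.
It fails at once if the chassis is pushed back more than 8 mm (20 N): the axle is being forced out of its clip (value of joint chassis above 0.008 m).
It fails at once if a bystander is pushed more than 30 mm from its place (distance of any of gearbox, rim, tyre, idler, skid, driver from where it was at the start of the episode above 0.03 m).
It also fails if it takes over 54 s, if anything falls off the work surface, if the arm or the gripper's body presses on something with over 40 N, if the wrist force passes 120 N, or if a joint passes its speed limit or range.

## Robot

A 7-joint arm with a two-finger parallel gripper is mounted at the origin on the work surface. World frame = base frame: x ahead of the robot, y to its left, z up, the work surface at z = 0. Lengths are in m, angles in rad, forces in N, time in s.
With the tool pointing down it reaches from about 0.425 to 0.925 m from the base axis. Payload 6.8 kg.
Tool frame: the origin (TCP) lies midway between the tips of the shut fingers; the grasp point (between the pads) lies ctrl.pinch_z behind it (ctrl.pinch_z is the distance from the TCP to the grasp point, in m); z points along the fingers, y is the direction in which the jaws open and shut (so a half turn about z gives the same grasp; the last joint's range is limited). The gripper opens to 85 mm and grips with 20 to 120 N. Pads are 22 mm wide; open, the fingers measure 114 mm over their backs; the gripper's body (76 mm by 85 mm) begins 54 mm behind the grasp point. The pads swing forward as they close: fully open they stand 13 mm farther back than shut.
Start: joints at [-0.108, 0.477, 0.022, 1.555, -0.011, 1.109, -0.083], TCP at [0.675, 0, 0.231] pointing down, gripper open.
Joint ranges: [-2.96, 2.96], [-0.34, 2.1], [-1.41, 1.46], [0.24, 2.44], [-1.37, 4.51], [0.17, 1.92], [-2.96, 2.96]. Speed limits (rad/s): [2.39, 2.39, 3.14, 3.14, 3.14, 3.14, 3.14].

## Interface

Orientations are given as a rotation vector (axis times angle).
In Python, from cell import readout, optics, ticket, ctrl gives the robot as it stands. The module is installed in compiled form; this text tells all that it offers.
- The arm moves only by the shell command python3 -m pendant 'ROWS' [OPENING] [FORCE]. ROWS is a JSON object of lists of equal length, an entry for each row: "xyz": the shift along the world's x, y, z in m, a list of three; "spin": the turn about the world's z in degrees. In form: {"xyz": [[dx, dy, dz], ...], "spin": [spin, ...]}. A call has 1 to 8 rows; each row shifts and turns the commanded pose from where the row before left it; what a row does not reach is not made up. A row lasts 1/8 s, in which the tool goes at most 62.5 mm and 10.7 degrees, less where a joint would pass 70% of its speed; a pose out of reach is approached as far as the arm can. A call with a gripper value outside its range is refused whole. OPENING is the gripper command: -1 is fully open, 1 is shut, values between are in proportion, set as the call begins (- or left out, the last holds). The fingers move at their own pace and stop on an object; FORCE is the grip in N (left out, the last holds). Time passes only in rows, so rows that do not move let the fingers close. It gives the time, the measured TCP pose, the force and the opening at its end, in the units of the state.
- readout.read_state(): the state, without advancing time (a new reading comes with each control period).
- optics.read_camera(name): name is "scene" or "side" or "wrist"; returns the picture (480x640x3 uint8, blue, green, red); there is no depth.
- optics.camera_model(name): a dict with "fov_y" (degrees; the focal length in pixels is half the picture's height over the tangent of half this angle, whatever the lens; pixels are square), "cx", "cy" (the principal point, pixels), "T" (4x4, takes a point from camera to world coordinates); the wrist camera has in their place "mount" (4x4, takes a point from camera to tool coordinates, whose origin is the TCP and whose axes are the flange's). Camera axes: x right, y down, z forward; pixel columns grow to the right and rows downward; lengths in m; the calibration is good to about 2 mm. A picture is of the moment at which its call begins: read the wrist's pose just before it. camera_model takes no time and is no camera call.
- ticket.hand_in(): hands the job in, once; it reports no verdict.
The state is a dict: "clock": time; "joints": joint angles; "joint_velocities": joint speeds; "tau": joint torques, N m; "tool_pos": TCP position; "orientation": TCP orientation; "wrist_force": force on the tool from outside, world axes, zero at the start; "torque": the same for the moment, N m; "finger_gap": opening from 0.0 (shut) to 1.0 (fully open).
Only numpy, scipy, OpenCV 4.12 (cv2) and the standard library are available. Lean on these libraries where they do the work, as an engineer would, in place of code of your own. Each camera call takes 0.05 s, during which the arm holds its last target. There are 200 camera calls.

## Working session

There is one attempt and no reset: what is moved stays moved. The work goes in short steps, Python scripts to look and compute and a shell command to move; the robot and the scene stay as the last step left them, time stands still between calls to the robot, and variables do not carry over. Pictures are saved under pics/ and viewed, about 8 in all and at most 12, crops included, and the job is handed in when it is done.

```bash
mkdir -p pics; cat > h.py <<'E'
import numpy as np, cv2
from cell import readout, optics, ticket, ctrl
from scipy.spatial.transform import Rotation as R
def cam(n):
    s=readout.read_state(); m=optics.camera_model(n)
    if 'T' in m: T=np.array(m['T'])
    else:
        W=np.eye(4); W[:3,:3]=R.from_rotvec(s['orientation']).as_matrix(); W[:3,3]=s['tool_pos']
        T=W@np.array(m['mount'])
    return m,T
def ray(n,u,v,z,mT=None):
    m,T=mT or cam(n); f=240/np.tan(np.radians(m['fov_y'])/2)
    d=T[:3,:3]@np.array([(u-m['cx'])/f,(v-m['cy'])/f,1]); o=T[:3,3]
    return o+d*(z-o[2])/d[2]
def proj(n,P,mT=None):
    m,T=mT or cam(n); f=240/np.tan(np.radians(m['fov_y'])/2)
    p=np.linalg.inv(T)@np.append(P,1); return p[0]/p[2]*f+m['cx'],p[1]/p[2]*f+m['cy']
E
python3 - <<'E'
from h import *
for n in('scene','side','wrist'):
    cv2.imwrite(f'pics/{n}0.png',optics.read_camera(n)); m,T=cam(n); print(n,m['fov_y'],m['cx'],m['cy']);print(T.round(3))
print(readout.read_state(),ctrl.pinch_z)
E
```

```text
scene 47.806636479295584 320.5134136280198 242.906529537889
[[ 0.672  0.608 -0.423  1.041]
 [ 0.741 -0.557  0.376 -0.392]
 [-0.007 -0.566 -0.824  1.134]
 [ 0.     0.     0.     1.   ]]
side 52.02245208117434 311.8997603769808 241.02196776240172
[[-0.748 -0.343  0.568 -0.403]
 [-0.663  0.387 -0.641  1.098]
 [ 0.    -0.856 -0.517  0.891]
 [ 0.     0.     0.     1.   ]]
wrist 59.19015804739556 319.1798833601928 230.28724685934228
[[ 1.     0.001 -0.002  0.676]
 [ 0.    -0.958 -0.286  0.073]
 [-0.002  0.286 -0.958  0.374]
 [ 0.     0.     0.     1.   ]]
{'clock': 0.15, 'joints': array([-0.10814339,  0.47767374,  0.02236109,  1.55618834, -0.01152331,
        1.10929009, -0.08310698]), 'joint_velocities': array([-0.0002738 , -0.00076327,  0.00018717, -0.00247484, -0.00105083,
        0.00056335,  0.00068695]), 'tau': array([ 1.55385478e-03, -5.96924365e+01,  1.60940632e+00, -2.81490952e+01,
        1.26662746e-02,  6.56643446e-03,  5.58682734e-05]), 'tool_pos': array([6.74558395e-01, 2.24264652e-05, 2.30521937e-01]), 'orientation': array([-2.22073577e+00, -2.22080539e+00,  1.68371357e-03]), 'wrist_force': array([0.62529187, 0.01000479, 0.39780626]), 'torque': array([ 0.05077844, -0.01601106, -0.02638955]), 'finger_gap': 0.998356297498023} 0.0187
```

View pics/scene0.png

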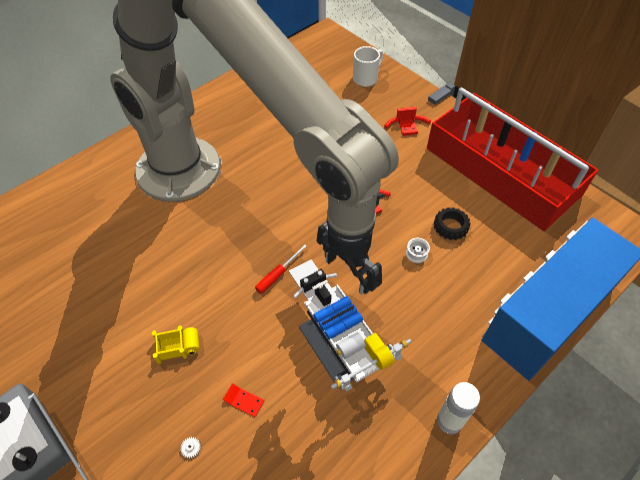

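View pics/side0.png

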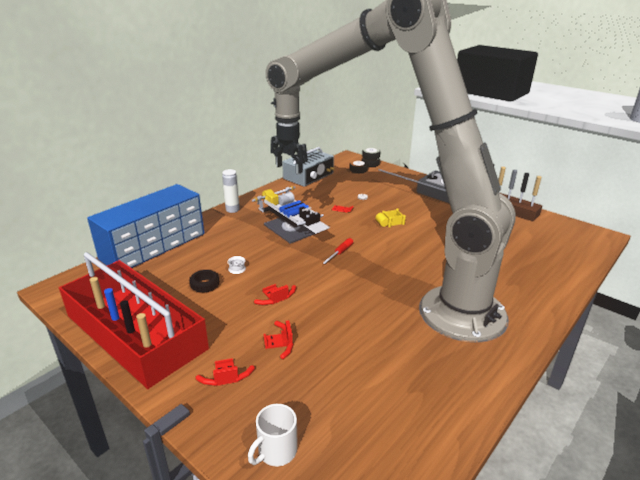

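Scene view: the arm hides the bumpers, with red parts showing at (407,120) and (380,200), the chassis nose at (303,272), and the skid at (243,400). Side view: three bumper-like red parts A (275,294), B (280,338) and C (226,375). I'll find which has the smallest y.

```bash
python3 - <<'E'
from h import *
im=cv2.imread('pics/side0.png')
for n,u,v in(('A',275,297),('B',280,340),('C',226,380),('driver',338,250),('tyre',204,285),('rim',236,270),('yel',390,222)): print(n,ray('side',u,v,0.0).round(3))
print('nose',ray('scene',297,268,.08).round(3),ray('scene',303,279,.08))
cv2.imwrite('pics/s1.png',np.hstack([cv2.resize(im[270:400,185:315],None,fx=3.5,fy=3.5,interpolation=2)]))
w=cv2.imread('pics/wrist0.png');s=cv2.imread('pics/scene0.png')
cv2.imwrite('pics/c1.png',np.hstack([cv2.resize(w,(400,300)),cv2.resize(s[240:405,270:430],(400,300*400//400))]))
E
```

```text
A [0.446 0.304 0.   ]
B [0.305 0.425 0.   ]
C [0.304 0.609 0.   ]
driver [ 0.471 -0.022  0.   ]
tyre [0.651 0.406 0.   ]
rim [0.639 0.288 0.   ]
yel [ 0.449 -0.305  0.   ]
nose [0.516 0.002 0.08 ] [ 0.54678456 -0.00719409  0.08      ]
```

View pics/s1.png

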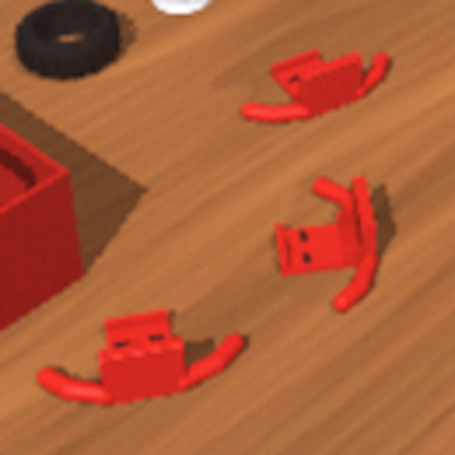

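View pics/wrist0.png

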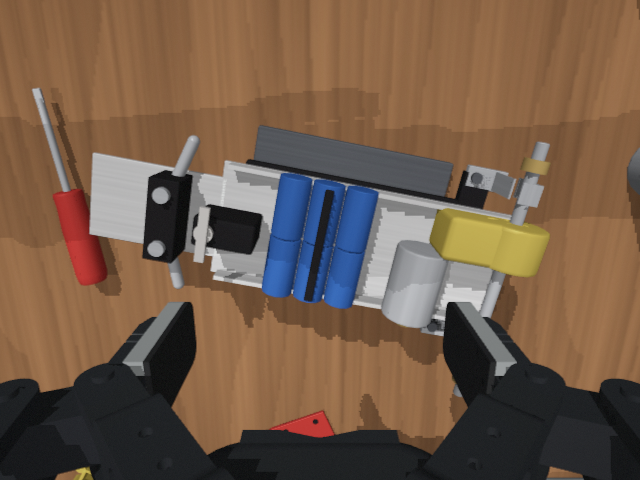

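A (275,294) in the side view has y≈0.30, against 0.43 for B and 0.61 for C. It has the upright face plate, tongue and wings, and is farthest to the robot's right, so A is the bumper. The wrist view shows the nose plate with its front edge at (93,153)–(89,236) and the bulkhead at (165,215).

```bash
python3 - <<'E'
from h import *
w=cv2.imread('pics/wrist0.png'); cv2.imwrite('pics/c2.png',cv2.resize(w[130:300,70:290],None,fx=3.5,fy=3.5,interpolation=2))
m,T=cam('wrist'); np.save('T0.npy',T)
E
python3 -m pendant '{"xyz":[[-0.03,0.045,0],[-0.035,0.05,0],[-0.035,0.05,0],[-0.035,0.05,0],[-0.035,0.05,0],[-0.035,0.05,0],[-0.02,0.04,0],[0,0,0]],"spin":[0,0,0,0,0,0,0,0]}'
python3 - <<'E'
from h import *
m,T=cam('wrist'); np.save('T1.npy',T); cv2.imwrite('pics/w1.png',optics.read_camera('wrist'))
cv2.imwrite('pics/scene1.png',optics.read_camera('scene'))
E
```

```text
clock: 1.15
tool_pos: [0.447, 0.3392, 0.2312]
orientation: [-2.212, -2.229, -0.0]
wrist_force: [-0.5, -1.0, -0.1]
finger_gap: 1.0
```

View pics/c2.png

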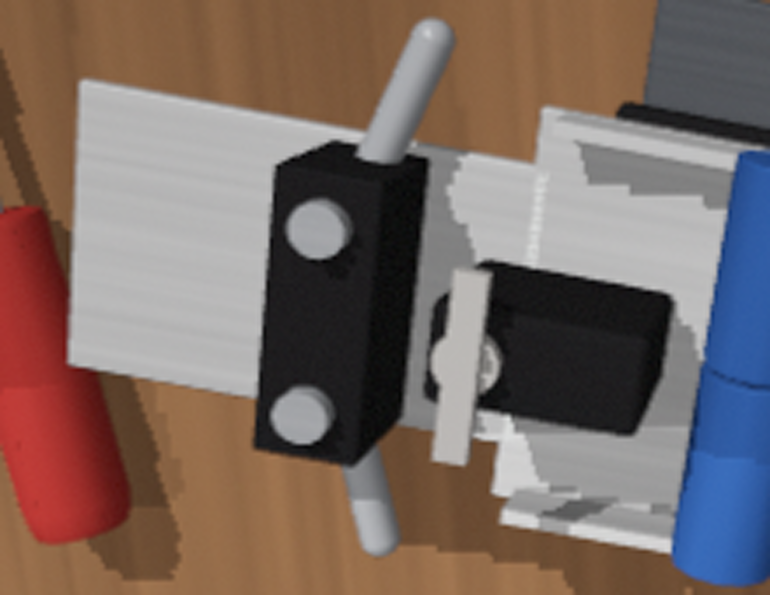

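View pics/w1.png

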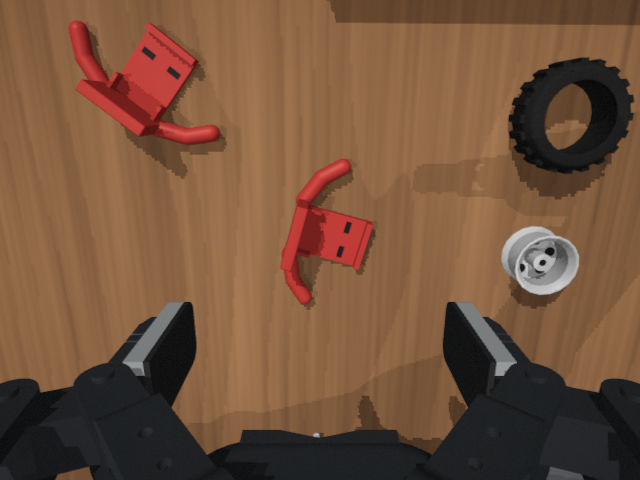

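The bulkhead's top front edge in the crop runs (277,168)–(255,448), and the nose front edge (82,80)–(68,365). In the wrist view the bumper is at (325,230), with its face plate at (295,235) and its tongue end at (366,245). The bumper is fully visible and nothing is near it.

```bash
python3 - <<'E'
from h import *
w=cv2.imread('pics/w1.png'); cv2.imwrite('pics/c3.png',cv2.resize(w[150:310,270:390],None,fx=3.7,fy=3.7,interpolation=2))
m,_=cam('wrist'); mT=(m,np.load('T0.npy'))
g=lambda u,v,z: ray('wrist',70+u/3.5,130+v/3.5,z,mT)
a,b=g(277,168,.11),g(255,448,.11); c,d=g(82,80,.08),g(68,365,.08)
for p,q in((a,b),(c,d)):
    e=p-q; print(p.round(4),q.round(4),((p+q)/2).round(4),np.linalg.norm(e),np.degrees(np.arctan2(-e[0],e[1])))
for u,v in((82,80),(330,122),(68,365),(250,398)): print(g(u,v,.08).round(4))
E
```

```text
[0.5687 0.0287 0.11  ] [ 0.5584 -0.0248  0.11  ] [0.5636 0.0019 0.11  ] 0.05451274631102854 -10.925549820470199
[0.5201 0.0411 0.08  ] [ 0.5083 -0.0176  0.08  ] [0.5142 0.0117 0.08  ] 0.059856291226262244 -11.438707535768696
[0.5201 0.0411 0.08  ]
[0.5681 0.0328 0.08  ]
[ 0.5083 -0.0176  0.08  ]
[ 0.5453 -0.0248  0.08  ]
```

View pics/c3.png

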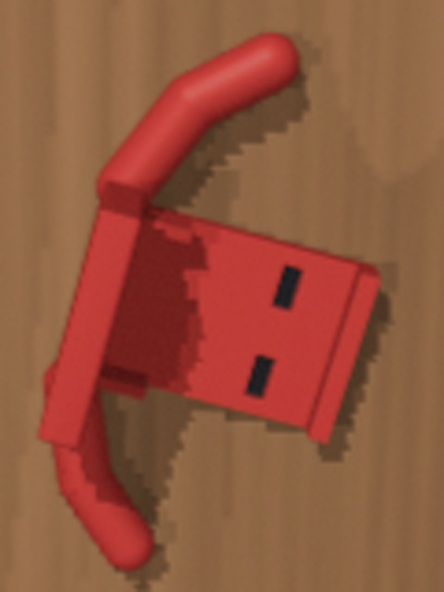

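The crop shows the plate's top face at (103,208), (143,215), (40,437), (78,445), and the lip at (357,263)–(305,428) and (380,277)–(327,442).

```bash
python3 - <<'E'
from h import *
m,_=cam('wrist'); mT=(m,np.load('T1.npy'))
g=lambda u,v,z: ray('wrist',270+u/3.7,150+v/3.7,z,mT)
P=[g(u,v,.044) for u,v in((103,208),(143,215),(40,437),(78,445))]
c=sum(P)/4; e=P[0]-P[2]; print('plate',c.round(4),np.linalg.norm(e),np.degrees(np.arctan2(-e[0],e[1])),np.linalg.norm(P[1]-P[0]))
L=[g(u,v,.012) for u,v in((357,263),(305,428))]; e=L[0]-L[1]; lm=(L[0]+L[1])/2
print('lip front',lm.round(4),np.linalg.norm(e),np.degrees(np.arctan2(-e[0],e[1])))
d=lm-c; print(np.degrees(np.arctan2(d[1],d[0])),np.hypot(d[0],d[1]))
print(proj('wrist',c,mT), R.from_rotvec(readout.read_state()['orientation']).as_matrix().round(3))
E
```

```text
plate [0.4279 0.3066 0.044 ] 0.055297995727036885 -15.333766657136024 0.008801957344252279
lip front [0.4846 0.2922 0.012 ] 0.04394793310593948 -14.783340429533242
-14.206188168372904 0.05846763171969298
(np.float64(294.40879380303767), np.float64(238.8558208169452)) [[-0.001  1.    -0.   ]
 [ 1.     0.001 -0.001]
 [-0.001 -0.    -1.   ]]
```

```bash
python3 -m pendant '{"xyz":[[-0.0095,-0.016,-0.03],[-0.0095,-0.016,-0.03],[0,0,-0.05],[0,0,-0.05],[0,0,-0.035],[0,0,-0.021],[0,0,0],[0,0,0]],"spin":[-7.5,-7.5,0,0,0,0,0,0]}' -1 60
python3 -m pendant '{"xyz":[[0,0,0],[0,0,0],[0,0,0],[0,0,0],[0,0,0],[0,0,0]],"spin":[0,0,0,0,0,0]}' 1 60
```

```text
clock: 2.25
tool_pos: [0.4321, 0.3025, 0.0161]
orientation: [2.494, 1.91, 0.002]
wrist_force: [-0.5, 0.8, 0.3]
finger_gap: 0.999
clock: 3.0
tool_pos: [0.4311, 0.3033, 0.0156]
orientation: [-2.492, -1.913, -0.001]
wrist_force: [-0.7, 0.0, 5.0]
finger_gap: 0.102
```

```bash
python3 -m pendant '{"xyz":[[0,0,0.02],[0,0,0.04],[0,0,0.05],[0,0,0.045],[0,0,0],[0,0,0],[0,0,0]],"spin":[0,0,0,0,0,0,0]}'
python3 -m pendant '{"xyz":[[0.004,-0.024,0],[0.007,-0.05,0],[0.008,-0.05,0],[0.008,-0.05,0],[0.008,-0.05,0],[0.006,-0.04,0],[0.003,-0.02,0],[0,0,0]],"spin":[0,1,1,1,1,0,0,0]}'
python3 -m pendant '{"xyz":[[0,0,0],[0,0,0]],"spin":[0,0]}'
python3 - <<'E'
from h import *
s=readout.read_state(); print(s['tool_pos'],s['wrist_force'],R.from_rotvec(s['orientation']).as_matrix().round(3))
m,T=cam('wrist'); np.save('T2.npy',T); w=optics.read_camera('wrist'); cv2.imwrite('pics/w2.png',w)
for n in('side','scene'):cv2.imwrite(f'pics/{n}2.png',optics.read_camera(n))
E
```

```text
clock: 3.88
tool_pos: [0.4301, 0.3023, 0.1687]
orientation: [2.492, 1.912, -0.005]
wrist_force: [0.1, -0.6, -0.4]
finger_gap: 0.105
clock: 4.88
tool_pos: [0.4744, 0.0173, 0.1692]
orientation: [-2.427, -1.994, 0.003]
wrist_force: [0.0, 0.3, 0.0]
finger_gap: 0.104
clock: 5.12
tool_pos: [0.4748, 0.0203, 0.17]
orientation: [-2.422, -2.001, 0.0]
wrist_force: [-0.1, 0.3, -0.7]
finger_gap: 0.104
[0.47476994 0.0203349  0.17002009] [-0.09752571  0.30876131 -0.67847386] [[ 0.189  0.982 -0.001]
 [ 0.982 -0.189  0.   ]
 [ 0.    -0.001 -1.   ]]
```

View pics/w2.png

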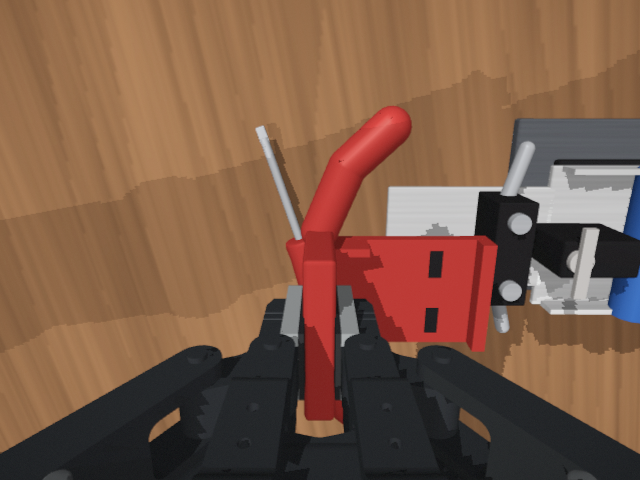

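The bumper is held with the plate at (320,340). The tongue points to the bulkhead, with lip corners at about (478,238), (496,240), (469,349), (486,351).

```bash
python3 - <<'E'
from h import *
m,_=cam('wrist'); mT=(m,np.load('T2.npy')); s=readout.read_state()
Rm=R.from_rotvec(s['orientation']).as_matrix(); t=s['tool_pos']
loc=lambda p:(Rm.T@(p-t))
zb=.1545
for n,z,pts in(('lip front',zb+.012,((478,238),(469,349))),('lip rear',zb+.012,((496,240),(486,351))),('plate front',zb+.044,((304,262),(304,419))),('plate rear',zb+.044,((336,262),(336,419)))):
    p,q=[loc(ray('wrist',*x,z,mT)) for x in pts]; e=p-q
    print(n,((p+q)/2).round(4),np.linalg.norm(e[:2]).round(4),'skew',np.degrees(np.arctan2(e[1],e[0])).round(1))
w=cv2.imread('pics/w2.png')
# recheck nose: bulkhead front top edge & nose front corners
a,b=ray('wrist',388,187,.08,mT),ray('wrist',485,187,.08,mT); print(a.round(4),b.round(4))
cv2.imwrite('pics/c4.png',cv2.resize(w[170:370,370:550],None,fx=3,fy=3,interpolation=2))
E
```

```text
lip front [0.0042 0.0594 0.0037] 0.0461 skew -1.8
lip rear [0.0034 0.0662 0.0037] 0.0462 skew -2.0
plate front [ 0.0026 -0.0038 -0.0282] 0.0548 skew 0.5
plate rear [ 0.0026  0.0061 -0.0282] 0.0548 skew -0.7
[0.5191 0.0414 0.08  ] [0.5723 0.0312 0.08  ]
```

View pics/c4.png

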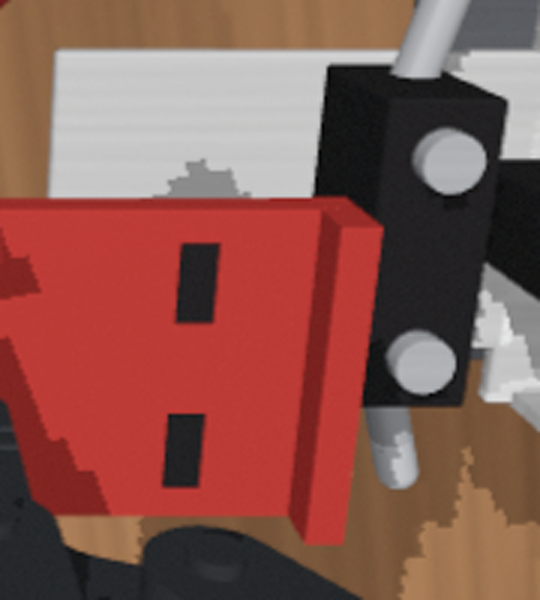

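```bash
python3 - <<'E'
from h import *
m,_=cam('wrist'); mT=(m,np.load('T2.npy')); s=readout.read_state()
Rm=R.from_rotvec(s['orientation']).as_matrix(); t=s['tool_pos']
loc=lambda p:(Rm.T@(p-t)); zb=.1545
C=lambda u,v:(370+u/3,170+v/3)
for n,z,pts in(('lip front',zb+.012,(C(340,222),C(304,543))),('lip rear',zb+.012,(C(382,228),C(344,543))),('tongue L edge',zb+.005,(C(10,210),C(320,210))),('tongue R edge',zb+.005,(C(40,516),C(290,516))),
 ('bolt',zb+.005,(C(200,283),C(184,450)))):
    p,q=[loc(ray('wrist',*x,z,mT)) for x in pts]; e=p-q
    print(n,p.round(4),q.round(4),((p+q)/2).round(4),np.linalg.norm(e[:2]).round(4),'ang',np.degrees(np.arctan2(e[1],e[0])).round(1))
print('nose L edge',*[ray('wrist',*C(*x),.08,mT).round(4) for x in((56,50),(330,50))],'front',ray('wrist',*C(48,198),.08,mT).round(4))
print('bulk top front',*[ray('wrist',*C(*x),.11,mT).round(4) for x in((392,100),(362,404))])
print('yaw tool y',np.degrees(np.arctan2(Rm[1,1],Rm[0,1])))
E
```

```text
lip front [0.0249 0.0609 0.0038] [-0.0197  0.0612  0.0037] [0.0026 0.061  0.0037] 0.0446 ang -0.3
lip rear [0.0241 0.0661 0.0037] [-0.0197  0.0664  0.0037] [0.0022 0.0663 0.0037] 0.0439 ang -0.4
tongue L edge [0.0241 0.0216 0.0108] [0.0242 0.061  0.0108] [0.0242 0.0413 0.0108] 0.0395 ang -90.1
tongue R edge [-0.02    0.0273  0.0107] [-0.02    0.0617  0.0107] [-0.02    0.0445  0.0107] 0.0343 ang -90.1
bolt [0.0142 0.0466 0.0108] [-0.0099  0.0463  0.0107] [0.0022 0.0465 0.0107] 0.0241 ang 0.5
nose L edge [0.5195 0.0415 0.08  ] [0.5696 0.0319 0.08  ] front [0.5138 0.0132 0.08  ]
bulk top front [0.5686 0.0294 0.11  ] [ 0.5597 -0.0248  0.11  ]
yaw tool y -10.921263889566356
```

```bash
python3 -m pendant '{"xyz":[[-0.0007,-0.0034,-0.015],[0,0,-0.03],[0,0,-0.02],[0,0,-0.006],[0,0,0],[0,0,0]],"spin":[0,0,0,0,0,0]}'
python3 -m pendant '{"xyz":[[0,0,-0.001],[0,0,-0.001],[0,0,-0.001],[0,0,0],[0,0,0]],"spin":[0,0,0,0,0]}'
```

```text
clock: 6.02
tool_pos: [0.4749, 0.0157, 0.0999]
orientation: [2.424, 1.998, 0.002]
wrist_force: [0.3, 0.0, -0.6]
finger_gap: 0.104
clock: 6.65
tool_pos: [0.4743, 0.0156, 0.0963]
orientation: [2.424, 1.998, -0.0]
wrist_force: [-0.1, 0.7, -0.2]
finger_gap: 0.108
```

```bash
python3 -m pendant '{"xyz":[[0,0.001,-0.0007],[0,0,0],[0.0049,-0.0009,0],[0.0049,-0.0009,0],[0.0049,-0.0009,0],[0.003,-0.0006,0],[0,0,0],[0,0,0]],"spin":[0,0,0,0,0,0,0,0]}'
python3 - <<'E'
from h import *
m,T=cam('wrist'); np.save('T3.npy',T); w=optics.read_camera('wrist'); s=readout.read_state(); print(s['tool_pos'],s['orientation'])
cv2.imwrite('pics/w3.png',w)
cv2.imwrite('pics/c5.png',cv2.resize(w[150:390,350:590],None,fx=2.5,fy=2.5,interpolation=2))
E
```

```text
clock: 7.65
tool_pos: [0.4919, 0.0133, 0.0956]
orientation: [-2.424, -1.998, 0.0]
wrist_force: [0.2, 0.2, -0.6]
finger_gap: 0.103
[0.49187308 0.01332697 0.0955981 ] [-2.42402727e+00 -1.99828568e+00  1.21508340e-04]
```

View pics/c5.png

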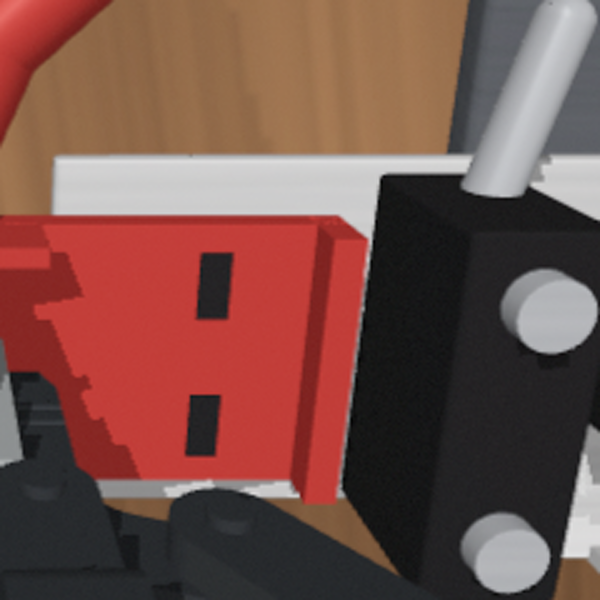

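The lip is about 2 px in front of the bulkhead and looks parallel to it. The nose plate edges are at rows 155 and 497, and the tongue edges at 217/224 and 480.

```bash
python3 - <<'E'
from h import *
m,_=cam('wrist'); mT=(m,np.load('T3.npy')); s=readout.read_state()
Rm=R.from_rotvec(s['orientation']).as_matrix(); t=s['tool_pos']
C=lambda u,v:(350+u/2.5,150+v/2.5)
for n,z,x in(('noseL',.08,(60,156)),('noseL',.08,(370,156)),('noseR',.08,(110,498)),('noseR',.08,(290,498)),('tngL',.085,(60,224)),('tngL',.085,(315,222)),('tngR',.085,(150,480)),('tngR',.085,(285,480)),
 ('lipTL',.092,(367,239)),('lipTR',.092,(335,502)),('bulkTL',.11,(470,232)),('bulkTR',.11,(416,590)),('bulkBL',.08,(380,177))):
    print(n,(Rm.T@(ray('wrist',*C(*x),z,mT)-t)).round(4))
E
```

```text
noseL [0.0332 0.0224 0.0156]
noseL [0.0332 0.0705 0.0156]
noseR [-0.0271  0.0332  0.0156]
noseR [-0.0271  0.0641  0.0156]
tngL [0.0238 0.0222 0.0106]
tngL [0.0241 0.0611 0.0106]
tngR [-0.0206  0.0387  0.0106]
tngR [-0.0206  0.0609  0.0106]
lipTL [0.0237 0.0663 0.0036]
lipTR [-0.0202  0.0665  0.0036]
bulkTL [ 0.0308  0.0714 -0.0144]
bulkTR [-0.0231  0.0717 -0.0144]
bulkBL [0.0299 0.0724 0.0156]
```

```bash
python3 -m pendant '{"xyz":[[0.0003,0.0015,0],[0,0,0],[0.002,-0.0004,0],[0.002,-0.0004,0],[0.001,-0.0002,0],[0,0,0],[0,0,0]],"spin":[0,0,0,0,0,0,0]}'
python3 -m pendant '{"xyz":[[0.001,-0.0002,0],[0.001,-0.0002,0],[0,0,0],[0,0,0]],"spin":[0,0,0,0]}'
python3 -c "
from h import *
print(readout.read_state()['wrist_force'],readout.read_state()['tool_pos'])"
```

```text
clock: 8.57
tool_pos: [0.4973, 0.0138, 0.0956]
orientation: [-2.424, -1.998, -0.0]
wrist_force: [-0.6, -0.4, -0.9]
finger_gap: 0.106
clock: 9.07
tool_pos: [0.4989, 0.0135, 0.0956]
orientation: [-2.424, -1.998, 0.001]
wrist_force: [-3.8, 0.3, 3.5]
finger_gap: 0.104
[-3.84073207  0.33980198  3.50669822] [0.49890565 0.013461   0.09557342]
```

```bash
python3 -m pendant '{"xyz":[[0.001,-0.0002,0],[0,0,0],[0,0,0]],"spin":[0,0,0]}'
python3 -m pendant '{"xyz":[[0.001,-0.0002,0],[0,0,0],[0,0,0]],"spin":[0,0,0]}'
```

```text
clock: 9.45
tool_pos: [0.4997, 0.0133, 0.0956]
orientation: [-2.423, -1.998, 0.002]
wrist_force: [-5.7, 1.7, 6.1]
finger_gap: 0.107
clock: 9.82
tool_pos: [0.5002, 0.0132, 0.0956]
orientation: [-2.423, -1.998, 0.002]
wrist_force: [-7.0, 0.9, 6.6]
finger_gap: 0.107
```

```bash
python3 -m pendant '{"xyz":[[0.001,-0.0002,0],[0,0,0],[0,0,0]],"spin":[0,0,0]}'
python3 -m pendant '{"xyz":[[0.0005,-0.0001,0],[0.0005,-0.0001,0],[0,0,0],[0,0,0],[0,0,0]],"spin":[0,0,0,0,0]}'
python3 - <<'E'
from h import *
m,T=cam('wrist'); np.save('T4.npy',T); w=optics.read_camera('wrist'); s=readout.read_state(); print(s['tool_pos'],s['wrist_force'],s['torque'],s['clock'])
cv2.imwrite('pics/w4.png',w)
cv2.imwrite('pics/c6.png',cv2.resize(w[150:390,350:590],None,fx=2.5,fy=2.5,interpolation=2))
E
```

```text
clock: 10.2
tool_pos: [0.5008, 0.0131, 0.0956]
orientation: [-2.422, -1.997, 0.003]
wrist_force: [-9.3, 1.6, 8.3]
finger_gap: 0.106
clock: 10.82
tool_pos: [0.5014, 0.0129, 0.0956]
orientation: [-2.422, -1.997, 0.004]
wrist_force: [-10.4, 2.1, 9.8]
finger_gap: 0.108
[0.50137374 0.01295451 0.09554475] [-9.74054898  1.39739068 10.29597403] [0.28623705 1.80298404 0.0149878 ] 10.875
```

View pics/c6.png

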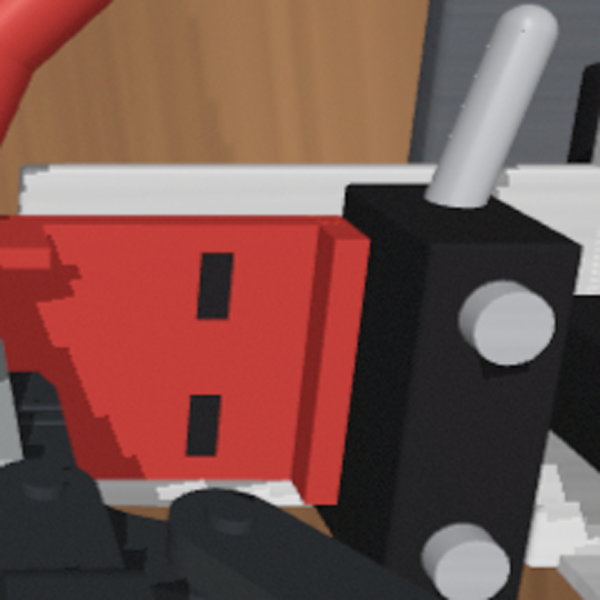

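The butt touches the bulkhead, the tongue is square, and the plate edges have shifted about 1.5 mm, so it is now centred. Axial push is about 10 N. I'll hold it there.

```bash
for i in 1 2 3 4; do python3 -m pendant '{"xyz":[[0,0,0],[0,0,0],[0,0,0],[0,0,0],[0,0,0],[0,0,0],[0,0,0],[0,0,0]],"spin":[0,0,0,0,0,0,0,0]}' | egrep 'clock|pos|force'; done
python3 - <<'E'
from h import *
m,_=cam('wrist'); mT=(m,np.load('T4.npy')); s=readout.read_state()
Rm=R.from_rotvec(s['orientation']).as_matrix(); t=s['tool_pos']
C=lambda u,v:(350+u/2.5,150+v/2.5)
for n,z,x in(('noseL',.08,(60,166)),('noseR',.08,(110,507)),('tngL',.085,(200,223)),('tngR',.085,(200,480)),('lipTL',.092,(370,239)),('lipTR',.092,(337,503)),('bulkTL',.11,(430,244)),('bulkBL',.08,(346,186))):
    print(n,(Rm.T@(ray('wrist',*C(*x),z,mT)-t)).round(4))
print('tilt',np.degrees(np.arccos(-Rm[2,2])))
E
```

```text
clock: 11.88
tool_pos: [0.5014, 0.013, 0.0956]
wrist_force: [-10.0, 2.3, 10.3]
clock: 12.88
tool_pos: [0.5014, 0.013, 0.0956]
wrist_force: [-10.0, 1.1, 10.2]
clock: 13.88
tool_pos: [0.5014, 0.013, 0.0956]
wrist_force: [-10.3, 1.4, 10.1]
clock: 14.88
tool_pos: [0.5014, 0.013, 0.0956]
wrist_force: [-9.6, 1.5, 9.5]
noseL [0.0316 0.0224 0.0155]
noseR [-0.0288  0.0332  0.0155]
tngL [0.024  0.0434 0.0104]
tngR [-0.0205  0.0468  0.0104]
lipTL [0.0238 0.0665 0.0033]
lipTR [-0.0203  0.0666  0.0034]
bulkTL [ 0.0292  0.0663 -0.0147]
bulkBL [0.0284 0.0671 0.0153]
tilt 0.20792108191719696
```

The push held steady at about 10 N for 4 s. The bumper is centred to within 0.5 mm, the gap is closed to about 0.5 mm and the tool tilt is 0.2°, so I'm handing in.

```bash
python3 -c "
from cell import ticket; print(ticket.hand_in())"
```

```text
the job is handed in; nothing more can be done
None
```

I picked up the rightmost bumper by its face plate and laid its tongue on the nose plate. I slid it back against the bulkhead, and handed in still gripping and pushing. The hand-in gives no verdict.

- **Push:** the wrist readings gave about 10 N along the chassis, steady for 4 s at the four readings I took. The clip travel cannot be read directly, but 10 N corresponds to about 4 mm.
- **Fit:** measured from the last wrist picture, the bumper is centred to about 0.4 mm and the gap is about 0.5 mm. It showed no visible skew, and the tool tilt is 0.2°. These figures depend on a calibration good to about 2 mm.
- **Downward force:** the wrist also reads about 10 N upward, so the bumper is pressed down on the nose plate as it is pushed. At a friction of about 0.2, the plate can take up to 2 N of the push, leaving roughly 8 N on the bulkhead.
- **Bystanders:** I took no picture after the move to compare them. The lift and carry passed clear of them, and the wrist force showed no unexpected contact.

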